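# Refit the cooling on two repaired boards

## Robot

A 6-joint arm with a two-finger parallel gripper is mounted at the origin on the work surface. World frame = base frame: x ahead of the robot, y to its left, z up, the work surface at z = 0. Lengths are in m, angles in rad, forces in N, time in s.
With the tool pointing down it reaches from about 0.375 to 0.9 m from the base axis. Payload 3.1 kg.
Tool frame: the origin (TCP) lies midway between the tips of the shut fingers; the grasp point (between the pads) lies 19 mm behind it; z points along the fingers, y is the line along which they close (so a half turn about z gives the same grasp; the last joint's range is limited). The gripper opens to 87 mm and grips with 3 to 60 N. Pads are 19 mm wide; open, the fingers measure 117 mm over their backs; the gripper's body (75 mm by 190 mm) begins 51 mm behind the grasp point.
Start: joints at [1.081, 0.527, 1.433, -0, 1.181, -0.178], TCP at [0.191, 0.595, 0.223] pointing down, gripper open.
Joint ranges: [-3.08, 3.08], [-0.75, 2.2], [0.22, 2.44], [-1.43, 4.57], [0, 2.65], [-2.85, 2.85]. Speed limits (rad/s): [2.79, 2.79, 3.14, 3.14, 3.14, 3.14].

## Interface

Orientations are given as a unit quaternion [x, y, z, w].
In Python, from rig import status, imaging, order gives the robot as it stands.
- The arm moves only by the tool arm_command, never from a script. Its argument "deltas" is one flat list of numbers, 5 for each row, row after row: the opening, from -1 (shut) to 1 (fully open), so that 0 is half open, then the shift along the tool's x, y, z in m, then the turn about the tool's z in rad. In form: [gripper, tx, ty, tz, roll, gripper, tx, ty, tz, roll, ...]. A call has 1 to 12 rows; each row shifts and turns the commanded pose from where the row before left it, along the tool's axes as they then stand; what a row does not reach is not made up. A row lasts 1/8 s, in which the tool goes at most 62.5 mm and 10.7 degrees, less where a joint would pass 70% of its speed; a pose out of reach is approached as far as the arm can. A call with a gripper value outside its range is refused whole. The fingers move at their own pace and stop on an object; "newtons" is the grip in N (left out, the last holds). Time passes only in rows, so rows that do not move let the fingers close. It gives the time, the measured TCP pose, the force, the opening and the grip force at its end, in the units of the state.
- status.get_obs(): the state, without advancing time (a new reading comes with each control period).
- imaging.camera(name): name is "scene" or "top"; returns (picture, depth): 480x640x3 uint8, red, green, blue; 480x640 float32, m along the optical axis (not along the pixel's ray), 0 where there is no reading.
- imaging.camera_params(name): a dict with "intrinsics" (3x3 intrinsics, pixels), "camera_from_world" (4x4, takes a point from world to camera coordinates). Camera axes: x right, y up, looking along -z (the intrinsics and any distortion apply to the point x, -y, -z); pixel columns grow to the right and rows downward; lengths in m; the calibration is good to about 2 mm. A picture is of the moment at which its call begins. camera_params takes no time and is no camera call.
- order.hand_in(): hands the job in; it is judged then, once.
The state is a dict: "time": time; "q": joint angles; "joint_velocities": joint speeds; "joint_torque": joint torques, N m; "position": TCP position; "tool_rot": TCP orientation; "ft_force": force on the tool from outside, world axes, zero at the start; "moment": the same for the moment, N m; "grip_width": finger opening in m; "grip_force": force on a finger pad.
Only numpy, scipy, OpenCV 4.12 (cv2) and the standard library are available. Lean on these libraries where they do the work, as an engineer would, in place of code of your own. Each camera call takes 0.05 s, during which the arm holds its last target. There are 200 camera calls.

## Task

Put the cooling back on the two repaired circuit boards. On the big chip of the large board, build the stack in this order: first the copper block, then the large finned heat sink on it, then the fan on top; the small pin-fin heat sink goes on the chip of the small board. Set each one flat as it lies now (same side up), centred over the chip and square with the board, leave all of them released and at rest, and leave the flux jar, the solder reel and the screw cup standing where they are.

Things in the scene. Friction and masses are not known exactly. Their poses are not given: they have to be found in the camera images.
- main_board: Large green circuit board, 120 (x) x 140 (y) mm, fixed on the blue mat, its surface 8 mm above the mat. In its middle a black chip 40 mm square with a bright centre, flat top 12 mm above the mat, sides parallel to the board's. Connectors and capacitors up to 20 mm above the mat only near the corners. Origin: on the mat's surface under the chip's centre; z up, x and y along the sides.
- small_board: Small green circuit board, 90 (x) x 80 (y) mm, fixed on the mat, its surface 8 mm above the mat. In its middle a black chip 28 mm square with a bright centre, flat top 12 mm above the mat, sides parallel to the board's. Parts up to 18 mm above the mat only near the corners. Origin: on the mat's surface under the chip's centre; z up, x and y along the sides.
- spreader: Loose plain copper block (heat spreader), square, 42 x 42 x 10 mm high, about 0.155 kg, lying flat on the mat. Origin: centre of its underside; z up, x and y along its sides. The mat's top is 2 mm above the table.
- heat_sink: Loose large aluminium heat sink with straight upright fins, square, 50 x 50 x 24 mm high, about 0.09 kg, standing on the mat fins up. It can be gripped on either pair of sides and its fin tops carry the fan. Origin: centre of its underside; z up, y along the fins.
- fan: Loose black square cooling fan, 50 x 50 x 15 mm high, about 0.035 kg, lying flat on the mat with its hub facing up, a square frame with grey blades inside. Grip it by the outside of the frame, either pair of sides. Origin: centre of its underside; z up, x and y along its sides.
- small_sink: Loose small aluminium heat sink with 5 x 5 upright square pins, square, 30 x 30 x 20 mm high, about 0.03 kg, standing on the mat pins up. It can be gripped on either pair of sides. Origin: centre of its underside; z up, x and y along its sides.
- flux_jar: Bystander: small round white jar with black cap, 27 mm across, 26 mm high, loose on the mat. Origin: centre of its underside.
- solder_reel: Bystander: small reel of solder with white flanges, 44 mm across, 28 mm high, standing on its flange, loose on the mat. Origin: centre of its underside.
- screw_cup: Bystander: small open red plastic cup with screws in it, 46 mm across at the rim, 26 mm high, loose on the mat. Origin: centre of its underside.
Not all that is in view belongs to the job. What is shaped like the small_board but purple or red is not meant. What is shaped like the heat_sink but blue or turquoise is not meant.

How it is judged:
On the way, in this order (a step that is already met when the one before it is completed fails the run):
1. the copper block lies on the big chip of the large board (horizontal distance between spreader and main_board below 0.01 m and z of spreader in the frame of main_board between 0.008 and 0.016 m and angle between spreader's own z axis and vertical below 0.1 rad and (angle between the x axis of spreader and the x axis of main_board, either way round below 0.2 rad or angle between the x axis of spreader and the y axis of main_board, either way round below 0.2 rad)), for 0.2 s.
2. the large heat sink stands on the copper block (all of step 1 and horizontal distance between heat_sink and main_board below 0.01 m and z of heat_sink in the frame of main_board between 0.018 and 0.026 m and angle between heat_sink's own z axis and vertical below 0.1 rad and (angle between the x axis of heat_sink and the x axis of main_board, either way round below 0.2 rad or angle between the x axis of heat_sink and the y axis of main_board, either way round below 0.2 rad)), for 0.2 s.
3. the fan lies on the large heat sink (all of step 2 and horizontal distance between fan and main_board below 0.01 m and z of fan in the frame of main_board between 0.042 and 0.05 m and angle between fan's own z axis and vertical below 0.1 rad and (angle between the x axis of fan and the x axis of main_board, either way round below 0.2 rad or angle between the x axis of fan and the y axis of main_board, either way round below 0.2 rad)), for 0.2 s.
At the end, for the whole second after the job is handed in: Block, large sink and fan stacked in that order on the large board's chip, small sink on the small board's chip: each within 10 mm of the chip's centre, within 4 mm of its right height, level within 0.1 rad, square with the board within 0.2 rad (any quarter turn), released and at rest (all of step 3 and horizontal distance between small_sink and small_board below 0.01 m and z of small_sink in the frame of small_board between 0.008 and 0.016 m and angle between small_sink's own z axis and vertical below 0.1 rad and (angle between the x axis of small_sink and the x axis of small_board, either way round below 0.2 rad or angle between the x axis of small_sink and the y axis of small_board, either way round below 0.2 rad) and linear speed of each of spreader, heat_sink, fan, small_sink below 0.01 m/s and angular speed of each of spreader, heat_sink, fan, small_sink below 0.1 rad/s); the robot touches nothing.
It fails at once if the flux jar is shifted more than 30 mm or tipped over (distance of flux_jar from where it was at the start of the episode above 0.03 m or angle between flux_jar's own z axis and vertical above 0.5 rad).
It fails at once if the solder reel is shifted more than 30 mm or tipped over (distance of solder_reel from where it was at the start of the episode above 0.03 m or angle between solder_reel's own z axis and vertical above 0.5 rad).
It fails at once if the screw cup is shifted more than 30 mm or tipped over (distance of screw_cup from where it was at the start of the episode above 0.03 m or angle between screw_cup's own z axis and vertical above 0.5 rad).
It also fails if it takes over 104 s, if anything falls off the work surface, if the arm or the gripper's body presses on something with over 40 N, if the wrist force passes 120 N, or if a joint passes its speed limit or range.

## Working session

There is one attempt and no reset: what is moved stays moved. The work goes in short steps, Python scripts to look and compute and a tool call to move; the robot and the scene stay as the last step left them, time stands still between calls to the robot, and variables do not carry over. Pictures are saved under pics/ and viewed, at most 14 in all, crops included, and the job is handed in when it is done.

Besides the shell and the picture viewer there is one more tool, called after "Emit:" by a JSON object that holds its "fn" and its "kwargs", one argument or row to a line. arm_command: Moves the arm, as the interface text tells. Its arguments: {"type":"object","properties":{"deltas":{"type":"array"},"newtons":{"type":"number"}},"required":["deltas"]}

```bash
ls; mkdir -p pics; python3 - <<'E'
from rig import status, imaging
import cv2,numpy as np
for n in("scene","top"):
    p,d=imaging.camera(n); cv2.imwrite(f"pics/{n}0.png",p[:,:,::-1]); np.save(f"pics/{n}0.npy",d)
    c=imaging.camera_params(n);print(n,c)
print(status.get_obs())
E
```

```text
pics
scene {'intrinsics': array([[508.93939426,   0.        , 320.524216  ],
       [  0.        , 508.93939426, 242.36679413],
       [  0.        ,   0.        ,   1.        ]]), 'camera_from_world': array([[-3.38873273e-01,  9.40831822e-01,  6.22488103e-04,
         3.37078219e-02],
       [-6.33078600e-01, -2.28514596e-01,  7.39589457e-01,
         2.56482734e-01],
       [ 6.95971544e-01,  2.50233017e-01,  6.73057982e-01,
        -1.53076664e+00],
       [ 0.00000000e+00,  0.00000000e+00,  0.00000000e+00,
         1.00000000e+00]])}
top {'intrinsics': array([[606.11431946,   0.        , 318.17708875],
       [  0.        , 606.11431946, 240.58837837],
       [  0.        ,   0.        ,   1.        ]]), 'camera_from_world': array([[-0.04272319, -0.99907682, -0.0044984 ,  0.12322369],
       [ 0.97541887, -0.0426849 ,  0.21618517, -0.44512931],
       [-0.2161776 ,  0.0048483 ,  0.97634202, -1.61975381],
       [ 0.        ,  0.        ,  0.        ,  1.        ]])}
{'time': 0.1, 'q': array([ 1.08153668e+00,  5.28383753e-01,  1.43377185e+00,  4.40892972e-06,
        1.18140320e+00, -1.78492406e-01]), 'joint_velocities': array([ 0.00071703, -0.00228076, -0.00348297, -0.00013574, -0.00081713,
       -0.00051549]), 'joint_torque': array([-9.66693078e-04, -4.40987849e+01, -1.77148139e+01,  6.34421431e-02,
        5.34038676e-02, -3.02278829e-05]), 'position': array([0.19076954, 0.59448137, 0.22166375]), 'tool_rot': array([ 1.54759861e-01,  9.87951628e-01, -9.28121280e-04, -3.24087232e-04]), 'ft_force': array([ 0.27560432, -0.27622276,  0.33898447]), 'moment': array([-0.01745538,  0.01536222,  0.02630679]), 'grip_force': 0.0, 'grip_width': 0.08652834753833691}
```

View pics/top0.png

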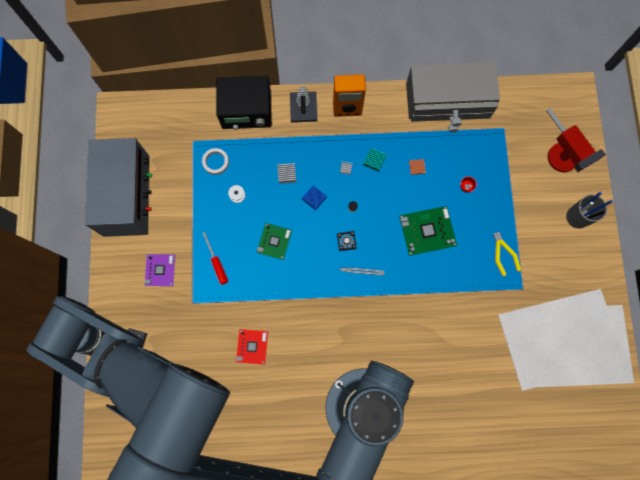

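View pics/scene0.png

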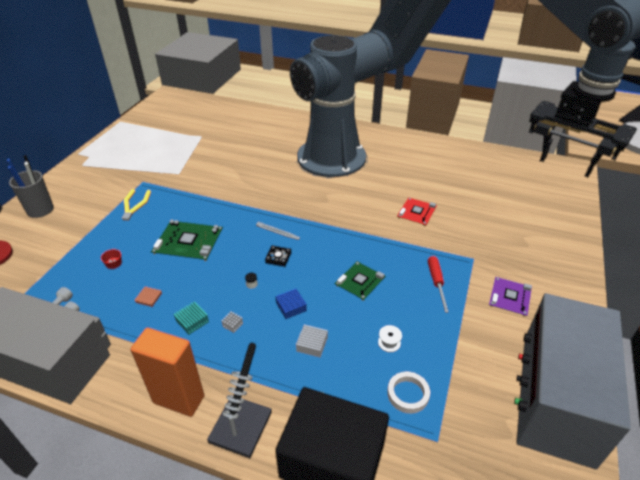

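The top view shows these candidates:
- **Copper block:** (417,167) is the only one.
- **Large sink:** grey (287,173). The lookalikes are blue (315,197) and turquoise (374,159).
- **Small sink:** (346,168).
- **Fan:** (347,241).
- **Large board:** (428,230).
- **Small board:** green (274,241). The lookalikes are purple (160,270) and red (252,347).
- **Bystanders:** jar (352,206), reel (236,194), cup (468,185).

I choose the grey sink and the green boards, and will check them in a close crop while measuring.

```bash
cat > h.py <<'E'
import cv2,numpy as np
from rig import imaging,status
C={n:imaging.camera_params(n) for n in("scene","top")}
def ray(n,u,v):
    K=C[n]["intrinsics"];T=C[n]["camera_from_world"]
    uv=np.stack([np.asarray(u,float),np.asarray(v,float)],-1)
    d=np.stack([(uv[...,0]-K[0,2])/K[0,0],-(uv[...,1]-K[1,2])/K[1,1],-np.ones(uv.shape[:-1])],-1)
    return -T[:3,:3].T@T[:3,3], d@T[:3,:3]
def onplane(n,u,v,z):
    o,d=ray(n,u,v); return o+d*((z-o[2])/d[...,2])[...,None]
def cloud(n,dep):
    v,u=np.mgrid[:480,:640]; o,d=ray(n,u,v); return o+d*dep[...,None]
def proj(n,p):
    T=C[n]["camera_from_world"];K=C[n]["intrinsics"];q=T[:3,:3]@np.asarray(p)+T[:3,3]
    return K[0,0]*q[0]/-q[2]+K[0,2], K[1,1]*q[1]/q[2]+K[1,2]
def tri(a,b):  # pixel in scene, pixel in top -> point, miss distance
    (o1,d1),(o2,d2)=ray("scene",*a),ray("top",*b)
    d1=d1/np.linalg.norm(d1);d2=d2/np.linalg.norm(d2)
    t=np.linalg.lstsq(np.stack([d1,-d2],1),o2-o1,rcond=None)[0]
    p,q=o1+d1*t[0],o2+d2*t[1]; return (p+q)/2,np.linalg.norm(p-q)
E
python3 - <<'E'
from h import *
P={"cu":(417,167),"hs":(287,173),"fan":(347,241),"ss":(346,168),"mb":(428,230),"sb":(274,241),"jar":(352,206),"reel":(236,194),"cup":(468,185)}
S={"cu":(148,296),"hs":(311,340),"fan":(278,256),"ss":(232,321),"mb":(187,239),"sb":(360,280),"jar":(252,280),"reel":(390,338),"cup":(112,260)}
out=[]
it=cv2.imread("pics/top0.png");isc=cv2.imread("pics/scene0.png")
def crop(i,c,w): return cv2.resize(cv2.getRectSubPix(i,(w,w),c),(130,130),interpolation=cv2.INTER_NEAREST)
k=list(P)[:6]
cv2.imwrite("pics/m.png",np.vstack([np.hstack([crop(it,P[n],65 if n=='mb' else 45) for n in k]),np.hstack([crop(isc,S[n],75 if n=='mb' else 55) for n in k])]))
for n,im,Q in(("top",it,P),("scene",isc,S)):
    d=np.load(f"pics/{n}0.npy");X=cloud(n,d)
    hsv=cv2.cvtColor(im,cv2.COLOR_BGR2HSV)
    mat=X[...,2][(hsv[...,0]>95)&(hsv[...,0]<107)&(hsv[...,1]>200)&(d>0)]
    print(n,"mat z",np.percentile(mat,[5,50,95]).round(4))
    for o,(u,v) in Q.items():
        w=X[v-6:v+7,u-6:u+7,2]; print(o,X[v,u].round(4),hsv[v,u],"z pct",np.percentile(w,[5,50,95]).round(4))
E
```

```text
top mat z [-0.0045  0.0022  0.009 ]
cu [ 0.6645 -0.1916  0.0089] [ 10 164 166] z pct [0.0059 0.0117 0.0176]
hs [0.6578 0.1846 0.0238] [107  17 133] z pct [0.0173 0.0252 0.0326]
fan [0.452  0.0231 0.0189] [ 10   4 197] z pct [-0.0008  0.0124  0.0216]
ss [0.6652 0.0148 0.0243] [105  20 151] z pct [-0.0023  0.0095  0.0249]
mb [ 0.4745 -0.2068  0.0154] [104  22 149] z pct [0.0082 0.0139 0.0201]
sb [0.4617 0.2278 0.0156] [103  24 150] z pct [0.0066 0.0127 0.0209]
jar [0.5493 0.0044 0.0321] [120  14  37] z pct [-0.0025  0.0091  0.0319]
reel [0.5995 0.3307 0.0302] [100  11 138] z pct [0.0047 0.0303 0.0363]
cup [ 0.6026 -0.3329  0.0123] [170  10 146] z pct [-0.      0.0085  0.0261]
scene mat z [-0.7184  0.0108  0.38  ]
cu [ 0.6719 -0.1912  0.0121] [  8 130 189] z pct [0.0098 0.0121 0.0147]
hs [0.6726 0.1866 0.0279] [111  15 174] z pct [0.0222 0.0251 0.0281]
fan [0.465  0.026  0.0162] [  0   2 136] z pct [0.0053 0.0136 0.0183]
ss [0.6743 0.0134 0.0158] [109  14 145] z pct [0.0097 0.0196 0.0235]
mb [ 0.4808 -0.2087  0.0114] [104  19 177] z pct [0.0096 0.0141 0.0168]
sb [0.4714 0.2277 0.0134] [108  18 169] z pct [0.0081 0.0133 0.0165]
jar [0.5652 0.0079 0.0278] [135  18  28] z pct [0.0012 0.0229 0.0296]
reel [0.617  0.3312 0.0301] [105   4 241] z pct [0.0187 0.0302 0.0324]
cup [ 0.5979 -0.3423  0.0031] [  0 125 180] z pct [0.0049 0.0143 0.0278]
```

View pics/m.png

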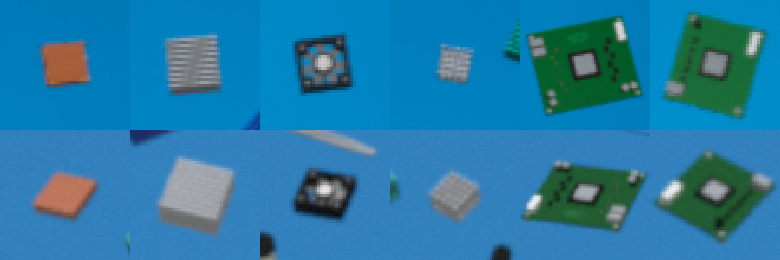

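The crops confirm all six picks: copper, grey straight-fin sink, fan, 5x5 pin sink and both green boards. Next I measure silhouette centres, which fall at mid-height, and triangulate them.

```bash
cat > meas.py <<'E'
from h import *
U=8
def blob(im,c,w,kind):
    """contour (full-res subpixel px) of the item near pixel c, by colour distance from the mat / chip"""
    x0,y0=int(c[0])-w,int(c[1])-w
    r=im[y0:y0+2*w,x0:x0+2*w]
    s=cv2.resize(r,None,fx=U,fy=U,interpolation=cv2.INTER_CUBIC).astype(float)
    if kind=="mat":
        hsv=cv2.cvtColor(r,cv2.COLOR_BGR2HSV); bm=(abs(hsv[...,0].astype(int)-102)<6)&(hsv[...,1]>150)
        m=np.median(r[bm],0); dd=np.linalg.norm(s-m,axis=2); mask=dd>55
    elif kind=="board":
        m=(s[...,0]<100)|(s[...,2]>90); mask=(s[...,0]<s[...,1]*1.2)
    elif kind=="chip": mask=s.mean(2)>100
    mask=mask.astype(np.uint8)
    if kind!="chip": mask=cv2.morphologyEx(mask,cv2.MORPH_CLOSE,np.ones((17,17)))
    cs,_=cv2.findContours(mask,cv2.RETR_EXTERNAL,cv2.CHAIN_APPROX_NONE)
    t=(w*U+U/2,w*U+U/2)
    k=[q for q in cs if cv2.pointPolygonTest(q,t,False)>=0] or [max(cs,key=cv2.contourArea)]
    q=max(k,key=cv2.contourArea)[:,0].astype(float)
    return (q+.5)/U-.5+[x0,y0]
def flat(n,q,z):
    """cast contour on plane z; centroid, minAreaRect size and angle"""
    p=onplane(n,q[:,0],q[:,1],z)[:,:2]; o=p.mean(0)
    h=cv2.convexHull(((p-o)*1e3).astype(np.float32)); M=cv2.moments(h)
    (c,s,a)=cv2.minAreaRect(h); ang=(a+45)%90-45
    return o+np.array([M["m10"],M["m01"]])/M["m00"]/1e3, np.round(s,1), ang
def item(top,sc,ct,cs,w,kind,z):
    r=[flat(n,blob(im,c,w,kind),z) for n,im,c in(("top",top,ct),("scene",sc,cs))]
    px=[proj(n,[*r[i][0],z]) for i,n in enumerate(("top","scene"))]
    p,e=tri(px[1],px[0])
    return r,p,e
E
python3 - <<'E'
from meas import *
P={"cu":(417,167),"hs":(287,173),"fan":(347,241),"ss":(346,168),"jar":(352,206),"reel":(236,194),"cup":(468,185),"mb":(428,230),"sb":(274,241)}
S={"cu":(148,296),"hs":(311,340),"fan":(278,256),"ss":(232,321),"jar":(252,280),"reel":(390,338),"cup":(112,260),"mb":(187,239),"sb":(360,280)}
Z=dict(cu=.007,hs=.014,fan=.0095,ss=.012,jar=.015,reel=.016,cup=.015)
T=cv2.imread("pics/top0.png");I=cv2.imread("pics/scene0.png")
def show(o,k,w,z):
    r,p,e=item(T,I,P[o],S[o],w,k,z)
    print(o,k,"z",z,*[f"| {a[0].round(4)} {a[1]} {a[2]:.1f}deg" for a in r],"| tri",p.round(4),f"miss {e*1e3:.1f}mm")
for o in Z: show(o,"mat",17 if o in("jar","ss") else 24,Z[o])
for o in("mb","sb"): show(o,"chip",8,.014); show(o,"board",48 if o=="mb" else 34,.010)
E
```

```text
cu mat z 0.007 | [ 0.6669 -0.1919] [47.6 47.7] 3.0deg | [ 0.6683 -0.195 ] [50.9 50.5] 2.9deg | tri [ 0.6678 -0.1934  0.0069] miss 3.2mm
hs mat z 0.014 | [0.662  0.1871] [60.6 53.4] 2.6deg | [0.662  0.1835] [68.6 56.8] 2.5deg | tri [0.6622 0.1854 0.015 ] miss 3.4mm
fan mat z 0.0095 | [0.4553 0.0245] [55.6 53.2] 4.7deg | [0.4572 0.0219] [66.8 57.6] 5.2deg | tri [0.456  0.023  0.0086] miss 3.0mm
ss mat z 0.012 | [0.6714 0.0147] [33.7 38.6] -12.5deg | [0.6725 0.0115] [43.4 41.8] -12.8deg | tri [0.6721 0.0132 0.012 ] miss 3.3mm
jar mat z 0.015 | [0.5539 0.0018] [29.2 32.8] -2.5deg | [ 0.5542 -0.0014] [50.8 28.4] 34.3deg | tri [5.543e-01 4.000e-04 1.560e-02] miss 3.0mm
reel mat z 0.016 | [0.6056 0.3318] [56.9 48.1] 24.4deg | [0.6056 0.3289] [69.6 48.5] 9.7deg | tri [0.6057 0.3303 0.0165] miss 2.9mm
cup mat z 0.015 | [ 0.6051 -0.3323] [49.3 52.5] 17.6deg | [ 0.6021 -0.3365] [74.6 48. ] 42.9deg | tri [ 0.6046 -0.3322  0.0185] miss 2.0mm
mb chip z 0.014 | [ 0.4758 -0.2069] [27.9 28.4] 8.8deg | [ 0.4775 -0.2097] [31.5 30.5] 6.4deg | tri [ 0.4767 -0.2085  0.0134] miss 3.2mm
mb board z 0.01 | [ 0.4755 -0.2069] [121.4 141.4] 9.2deg | [ 0.479  -0.2097] [125.9 143.6] 9.3deg | tri [ 0.4769 -0.2091  0.008 ] miss 3.9mm
sb chip z 0.014 | [0.4639 0.2282] [20.2 19.9] -16.8deg | [0.4653 0.2255] [21.8 22.1] -17.4deg | tri [0.4644 0.2268 0.0134] miss 2.9mm
sb board z 0.01 | [0.4636 0.2282] [81.9 91.6] -17.6deg | [0.4667 0.2257] [81.7 94.7] -17.4deg | tri [0.4645 0.2268 0.0081] miss 3.1mm
```

Triangulated mid-heights are 6.9, 15, 8.6 and 12 mm against an expected 7, 14, 9.5 and 12. The chip tops come out at 13.4 mm against 14, and the sizes and angles fit too, so I act on these.

```bash
cat > go.py <<'E'
import sys,numpy as np
from rig import status
from scipy.spatial.transform import Rotation as R
def pose():
    s=status.get_obs(); M=R.from_quat(s["tool_rot"]).as_matrix()
    return s,np.array(s["position"]),np.degrees(np.arctan2(M[1,1],M[0,1]))
# usage: go.py x y z psi_deg ; roll first, then shifts in the turned tool axes
x,y,z,psi=map(float,sys.argv[1:5])
s,p,a=pose()
d=(psi-a+90)%180-90
if len(sys.argv)>5: d=psi-a
t=np.radians(a+d); v=np.array([x,y,z])-p
print("t",round(s["time"],2),"pos",p.round(4),"psi",a.round(2),"w",round(s["grip_width"],4),"q",np.round(s["q"],2))
print("roll",(-np.radians(d)).round(4),"dx",(v[:2]@[-np.sin(t),np.cos(t)]).round(4),"dy",(v[:2]@[np.cos(t),np.sin(t)]).round(4),"dz",-v[2].round(4))
E
python3 go.py .6678 -.1934 .1 93
```

```text
t 0.1 pos [0.1908 0.5945 0.2217] psi 72.19 w 0.0865 q [ 1.08  0.53  1.43  0.    1.18 -0.18]
roll -0.3631 dx -0.4351 dy -0.8118 dz 0.1217
```

Emit:
{"fn": "arm_command", "kwargs": {
  "deltas": [0.3,0,0,0,-0.1815,0.3,0,0,0,-0.1815,0.3,-0.02,-0.04,0,0,0.3,-0.02,-0.04,0,0,0.3,-0.02,-0.04,0,0,0.3,-0.02,-0.04,0,0,0.3,-0.02,-0.04,0,0,0.3,-0.02,-0.04,0,0,0.3,-0.02,-0.04,0,0,0.3,-0.02,-0.04,0,0,0.3,-0.02,-0.04,0,0,0.3,-0.02,-0.04,0,0],
  "newtons": 20
}}

```text
time: 1.6
position: [0.4121, 0.2047, 0.2224]
tool_rot: [-0.026, 1.0, 0.0, -0.0]
ft_force: [0.6, 0.0, 0.3]
grip_width: 0.0564
grip_force: 0.0
```

```bash
python3 go.py .6678 -.1934 .1 93
```

```text
t 1.6 pos [0.4121 0.2047 0.2224] psi 92.99 w 0.0564 q [ 0.22  0.31  1.83  0.    1.   -1.41]
roll -0.0002 dx -0.2346 dy -0.4109 dz 0.1224
```

Emit:
{"fn": "arm_command", "kwargs": {
  "deltas": [0.3,-0.0235,-0.041,0.01,0,0.3,-0.0235,-0.041,0.01,0,0.3,-0.0235,-0.041,0.01,0,0.3,-0.0235,-0.041,0.01,0,0.3,-0.0235,-0.041,0.01,0,0.3,-0.0235,-0.041,0.01,0,0.3,-0.0235,-0.041,0.01,0,0.3,-0.0235,-0.041,0.01,0,0.3,-0.0235,-0.041,0.01,0,0.3,-0.0235,-0.041,0.01,0,0.3,0,0,0.02,0,0.3,0,0,0,0]
}}

```text
time: 3.1
position: [0.6651, -0.1898, 0.0995]
tool_rot: [-0.026, 1.0, 0.002, -0.003]
ft_force: [-0.1, 0.7, -0.0]
grip_width: 0.0569
grip_force: 0.0
```

```bash
python3 go.py .6678 -.1934 .005 93
```

```text
t 3.1 pos [ 0.6651 -0.1898  0.0995] psi 92.96 w 0.0569 q [-0.44  0.76  1.34  0.    1.05 -2.06]
roll -0.0007 dx -0.0025 dy -0.0037 dz 0.0945
```

Emit:
{"fn": "arm_command", "kwargs": {
  "deltas": [0.3,0,0,0.025,0,0.3,0,0,0.025,0,0.3,0,0,0,0,0.3,0,0,0,0]
}}

```text
time: 3.6
position: [0.6681, -0.1904, 0.0537]
tool_rot: [-0.027, 1.0, -0.0, 0.0]
ft_force: [1.0, -0.0, -0.9]
grip_width: 0.0568
grip_force: 0.0
```

```bash
python3 go.py .6678 -.1934 .005 93
```

```text
t 3.6 pos [ 0.6681 -0.1904  0.0537] psi 93.05 w 0.0568 q [-0.44  0.82  1.36  0.    0.96 -2.06]
roll 0.0009 dx 0.0005 dy -0.003 dz 0.0487
```

Emit:
{"fn": "arm_command", "kwargs": {
  "deltas": [0.3,0,-0.003,0.02,0,0.3,0,0,0.02,0,0.3,0,0,0.008,0,0.3,0,0,0,0,-1,0,0,0,0,-1,0,0,0,0,-1,0,0,0,0,-1,0,0,0,0]
}}

```text
time: 4.6
position: [0.6679, -0.194, 0.0044]
tool_rot: [-0.026, 1.0, 0.0, -0.0]
ft_force: [-0.0, 0.9, -1.3]
grip_width: 0.0421
grip_force: 20.0
```

```bash
python3 go.py .4767 -.2088 .1 99.2
```

```text
t 4.6 pos [ 0.6679 -0.194   0.0044] psi 92.99 w 0.0421 q [-0.44  0.89  1.37  0.    0.89 -2.07]
roll -0.1084 dx 0.1911 dy 0.0159 dz -0.0956
```

Emit:
{"fn": "arm_command", "kwargs": {
  "deltas": [-1,0,0,-0.028,0,-1,0,0,-0.028,0,-1,0,0,0,-0.1084,-1,0.032,0.003,0,0,-1,0.032,0.003,0,0,-1,0.032,0.003,0,0,-1,0.032,0.003,0,0,-1,0.032,0.002,0,0,-1,0.031,0.002,0,0,-1,0,0,0,0,-1,0,0,0,0,-1,0,0,0,0]
}}

```text
time: 6.1
position: [0.4782, -0.2094, 0.0607]
tool_rot: [-0.08, 0.997, -0.001, 0.001]
ft_force: [-0.4, -0.1, -2.5]
grip_width: 0.0416
grip_force: 20.0
```

```bash
python3 go.py .4767 -.2088 .0175 99.2
```

```text
t 6.1 pos [ 0.4782 -0.2094  0.0607] psi 99.23 w 0.0416 q [-0.63  0.65  1.82  0.    0.67 -2.36]
roll 0.0006 dx 0.0013 dy 0.0008 dz 0.0432
```

Emit:
{"fn": "arm_command", "kwargs": {
  "deltas": [-1,0.001,0.001,0.02,0,-1,0,0,0.015,0,-1,0,0,0.008,0,-1,0,0,0,0,-1,0,0,0,0,0.2,0,0,0,0,0.2,0,0,0,0,0.2,0,0,0,0]
}}

```text
time: 7.1
position: [0.4759, -0.2082, 0.0179]
tool_rot: [-0.08, 0.997, -0.0, 0.0]
ft_force: [0.3, -0.2, -0.3]
grip_width: 0.0519
grip_force: 0.0
```

```bash
python3 go.py .6622 .1854 .1 92.6
```

```text
t 7.1 pos [ 0.4759 -0.2082  0.0179] psi 99.2 w 0.0519 q [-0.63  0.73  1.84  0.    0.57 -2.36]
roll 0.1152 dx -0.204 dy 0.3848 dz -0.0821
```

Emit:
{"fn": "arm_command", "kwargs": {
  "deltas": [0.2,0,0,-0.03,0,0.2,0,0,-0.05,0,0.43,0,0,-0.002,0.1152,0.43,-0.026,0.048,0,0,0.43,-0.026,0.048,0,0,0.43,-0.026,0.048,0,0,0.43,-0.026,0.048,0,0,0.43,-0.025,0.048,0,0,0.43,-0.025,0.048,0,0,0.43,-0.025,0.048,0,0,0.43,-0.025,0.049,0,0,0.43,0,0,0,0]
}}

```text
time: 8.6
position: [0.6632, 0.1899, 0.0996]
tool_rot: [-0.025, 1.0, 0.001, 0.001]
ft_force: [0.3, -0.5, 0.6]
grip_width: 0.0622
grip_force: 0.0
```

```bash
python3 - <<'E'
from meas import *
T=imaging.camera("top")[0][:,:,::-1].copy();I=imaging.camera("scene")[0][:,:,::-1].copy()
cv2.imwrite("pics/top1.png",T);cv2.imwrite("pics/scene1.png",I)
def crop(i,c,w): return cv2.resize(cv2.getRectSubPix(i,(w,w),c),(300,300),interpolation=cv2.INTER_CUBIC)
cv2.imwrite("pics/m1.png",np.hstack([crop(T,(428,230),75),crop(I,(187,239),90)]))
def cu(n,im,c):
    w=20;x0,y0=c[0]-w,c[1]-w
    s=cv2.resize(im[y0:y0+40,x0:x0+40],None,fx=8,fy=8,interpolation=cv2.INTER_CUBIC).astype(float)
    m=((s[...,2]>s[...,1]*1.25)&(s[...,2]>80)).astype(np.uint8)
    q=max(cv2.findContours(m,0,1)[0],key=cv2.contourArea)[:,0]; return flat(n,(q+.5)/8-.5+[x0,y0],.019)
for r in(cu("top",T,(428,230)),cu("scene",I,(187,239))):print(r)
E
python3 go.py .6622 .1854 .005 92.6
```

```text
(array([ 0.47483054, -0.20742387]), array([42.9, 43.4]), 9.213022232055664)
(array([ 0.47689792, -0.21020221]), array([52.5, 47.2]), 8.661358833312988)
t 8.7 pos [0.6612 0.1861 0.0991] psi 92.69 w 0.0627 q [ 0.11  0.75  1.36 -0.    1.03 -1.51]
roll 0.0015 dx -0.0009 dy -0.0007 dz 0.0941
```

View pics/m1.png

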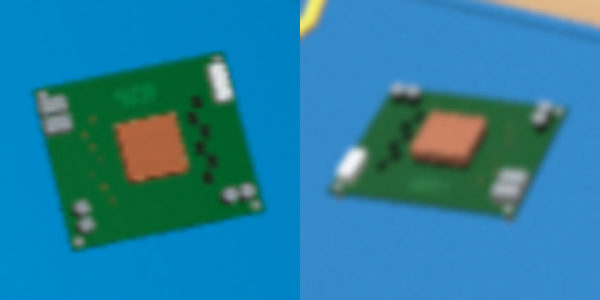

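Both views show the copper block flat, centred and square on the chip, about 1 mm off. Next is the heat sink.

Emit:
{"fn": "arm_command", "kwargs": {
  "deltas": [0.43,-0.001,-0.001,0.03,0,0.43,0,0,0.03,0,0.43,0,0,0.025,0,0.43,0,0,0.008,0,0.43,0,0,0,0,-1,0,0,0,0,-1,0,0,0,0,-1,0,0,0,0,-1,0,0,0,0]
}}

```text
time: 9.82
position: [0.6639, 0.185, 0.0079]
tool_rot: [-0.023, 1.0, 0.0, 0.001]
ft_force: [-0.0, -0.9, 7.1]
grip_width: 0.0498
grip_force: 20.0
```

```bash
python3 go.py .4767 -.2088 .1 99.2
```

```text
t 9.82 pos [0.6639 0.185  0.0079] psi 92.61 w 0.0498 q [ 0.11  0.87  1.39 -0.    0.88 -1.51]
roll -0.115 dx 0.2478 dy -0.3588 dz -0.0921
```

Emit:
{"fn": "arm_command", "kwargs": {
  "deltas": [-1,0,0,-0.02,0,-1,0,0,-0.04,0,-1,0,0,-0.03,0,-1,0,0,0,0,-1,0,0,0,0]
}}

```text
time: 10.45
position: [0.6622, 0.1848, 0.0961]
tool_rot: [-0.023, 1.0, -0.0, -0.001]
ft_force: [-0.6, -0.3, -1.1]
grip_width: 0.0499
grip_force: 20.0
```

```bash
python3 - <<'E'
from h import *
T=imaging.camera("top")[0][:,:,::-1].copy();I=imaging.camera("scene")[0][:,:,::-1].copy()
def crop(i,c,w): return cv2.resize(cv2.getRectSubPix(i,(w,w),c),(380,380),interpolation=cv2.INTER_CUBIC)
cv2.imwrite("pics/m2.png",np.hstack([crop(T,(290,165),110),crop(I,(311,310),140)]))
E
python3 go.py .4767 -.2088 .1 99.2
```

```text
t 10.55 pos [0.6617 0.1847 0.095 ] psi 92.6 w 0.0501 q [ 0.11  0.76  1.36 -0.    1.03 -1.51]
roll -0.1151 dx 0.2455 dy -0.3588 dz -0.005
```

View pics/m2.png

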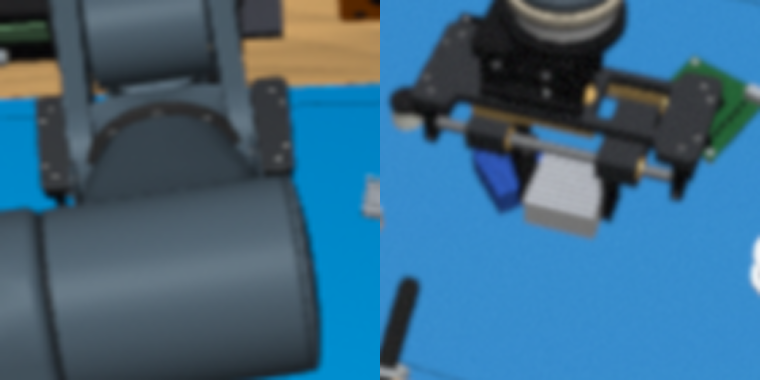

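Emit:
{"fn": "arm_command", "kwargs": {
  "deltas": [-1,0,0,0,-0.115,-1,0.027,-0.04,0,0,-1,0.027,-0.04,0,0,-1,0.027,-0.04,0,0,-1,0.027,-0.04,0,0,-1,0.027,-0.04,0,0,-1,0.027,-0.04,0,0,-1,0.027,-0.04,0,0,-1,0.027,-0.04,0,0,-1,0.028,-0.039,0,0,-1,0,0,0.015,0,-1,0,0,0,0]
}}

```text
time: 12.05
position: [0.4781, -0.2074, 0.0797]
tool_rot: [-0.08, 0.997, 0.002, -0.002]
ft_force: [-0.3, -0.3, -0.4]
grip_width: 0.0498
grip_force: 20.0
```

```bash
python3 go.py .4767 -.2088 .031 99.2
```

```text
t 12.05 pos [ 0.4781 -0.2074  0.0797] psi 99.13 w 0.0498 q [-0.62  0.61  1.81  0.    0.72 -2.35]
roll -0.0012 dx 0.0016 dy -0.0012 dz 0.0487
```

Emit:
{"fn": "arm_command", "kwargs": {
  "deltas": [-1,0,0,0.02,0,-1,0,0,0.018,0,-1,0,0,0,0,-1,0,0,0,0]
}}

```text
time: 12.55
position: [0.48, -0.2076, 0.0438]
tool_rot: [-0.081, 0.997, 0.0, 0.0]
ft_force: [0.1, 0.5, -0.9]
grip_width: 0.0497
grip_force: 20.0
```

```bash
python3 - <<'E'
from h import *
I=imaging.camera("scene")[0][:,:,::-1].copy()
cv2.imwrite("pics/m3.png",cv2.resize(cv2.getRectSubPix(I,(110,80),(187,235)),(770,560),interpolation=cv2.INTER_CUBIC))
E
python3 go.py .4767 -.2088 .031 99.2
```

```text
t 12.6 pos [ 0.4801 -0.208   0.044 ] psi 99.26 w 0.0496 q [-0.62  0.68  1.82  0.    0.64 -2.36]
roll 0.0011 dx 0.0035 dy -0.0002 dz 0.013
```

View pics/m3.png

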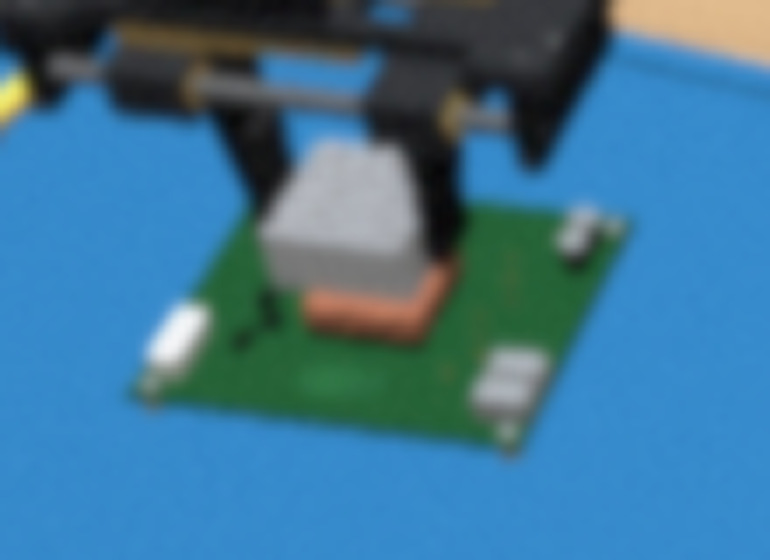

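```bash
python3 - <<'E'
from h import *
for nm,(u,v),z in(("sinkFL_top",(262,238),.062),("sinkFR_top",(410,250),.062),("sinkFL_bot",(275,285),.038),("sinkFR_bot",(415,298),.038),("sinkBL_top",(325,143),.062),("sinkBR_top",(405,150),.062),("cuFL_bot",(308,328),.014),("cuFR_bot",(415,342),.014)):
    print(nm,onplane("scene",132+(u+.5)/7-.5,195+(v+.5)/7-.5,z).round(4))
E
```

```text
sinkFL_top [ 0.5094 -0.2296  0.062 ]
sinkFR_top [ 0.498  -0.1799  0.062 ]
sinkFL_bot [ 0.5066 -0.2318  0.038 ]
sinkFR_bot [ 0.4963 -0.1836  0.038 ]
sinkBL_top [ 0.4586 -0.2365  0.062 ]
sinkBR_top [ 0.4525 -0.2086  0.062 ]
cuFL_bot [ 0.5002 -0.2281  0.014 ]
cuFR_bot [ 0.494  -0.1896  0.014 ]
```

Emit:
{"fn": "arm_command", "kwargs": {
  "deltas": [-1,0.002,-0.001,0.006,0,-1,0,0,0.004,0,-1,0,0,0.002,0,-1,0,0,0,0,-1,0,0,0,0]
}}

```text
time: 13.22
position: [0.4777, -0.2099, 0.0316]
tool_rot: [-0.08, 0.997, -0.0, 0.0]
ft_force: [-0.7, 0.5, -0.5]
grip_width: 0.05
grip_force: 20.0
```

```bash
python3 go.py .4767 -.2088 .030 99.2
```

```text
t 13.22 pos [ 0.4777 -0.2099  0.0316] psi 99.19 w 0.05 q [-0.63  0.7   1.83  0.    0.61 -2.36]
roll -0.0003 dx 0.0008 dy 0.0012 dz 0.0016
```

Emit:
{"fn": "arm_command", "kwargs": {
  "deltas": [-1,0,0.001,0.002,0,-1,0,0,0,0]
}}

```text
time: 13.48
position: [0.4778, -0.2091, 0.0299]
tool_rot: [-0.08, 0.997, -0.0, 0.0]
ft_force: [0.0, -0.3, 2.0]
grip_width: 0.0496
grip_force: 20.0
```

Emit:
{"fn": "arm_command", "kwargs": {
  "deltas": [-1,0,0,0.0015,0,-1,0,0,0,0]
}}

```text
time: 13.72
position: [0.4778, -0.2092, 0.0298]
tool_rot: [-0.08, 0.997, -0.001, 0.0]
ft_force: [-2.3, 0.8, 14.2]
grip_width: 0.05
grip_force: 20.0
```

Emit:
{"fn": "arm_command", "kwargs": {
  "deltas": [-1,0,0,-0.001,0,0.4,0,0,0,0,0.4,0,0,0,0,0.4,0,0,-0.03,0,0.4,0,0,-0.04,0,0.43,0,0,0,0.073,0.43,0,0.04,0,0,0.43,0,0.05,0,0,0.43,0,0.05,0,0,0.43,0,0.04,0,0,0.43,0,0.04,0,0,0.43,0,0,0,0]
}}

```text
time: 15.22
position: [0.4569, 0.0128, 0.0987]
tool_rot: [-0.046, 0.999, 0.0, -0.001]
ft_force: [0.1, 0.2, -0.9]
grip_width: 0.0617
grip_force: 0.0
```

```bash
python3 - <<'E'
from meas import *
T=imaging.camera("top")[0][:,:,::-1].copy();I=imaging.camera("scene")[0][:,:,::-1].copy()
def crop(i,c,w): return cv2.resize(cv2.getRectSubPix(i,(w,w),c),(350,350),interpolation=cv2.INTER_CUBIC)
cv2.imwrite("pics/m4.png",np.hstack([crop(T,(428,230),70),crop(I,(187,239),90)]))
for n,im,c in(("top",T,(428,226)),("scene",I,(187,230))):
    w=26;x0,y0=c[0]-w,c[1]-w
    s=cv2.resize(im[y0:y0+2*w,x0:x0+2*w],None,fx=8,fy=8,interpolation=cv2.INTER_CUBIC).astype(float)
    m=((s.max(2)-s.min(2)<45)&(s.mean(2)>60)).astype(np.uint8); m=cv2.morphologyEx(m,3,np.ones((25,25)));m=cv2.morphologyEx(m,2,np.ones((41,41)))
    q=max(cv2.findContours(m,0,1)[0],key=cv2.contourArea)[:,0]; print(n,flat(n,(q+.5)/8-.5+[x0,y0],.036))
E
python3 go.py .456 .023 .005 95
```

```text
top (array([ 0.47565391, -0.20905108]), array([56.9, 58.9]), 9.000328063964844)
scene (array([ 0.4799908 , -0.21120716]), array([87.8, 70.9]), 23.635303497314453)
t 15.32 pos [0.4585 0.0104 0.0989] psi 95.09 w 0.0623 q [-0.22  0.52  1.96 -0.    0.66 -1.88]
roll 0.0015 dx 0.0014 dy 0.0128 dz 0.0939
```

View pics/m4.png

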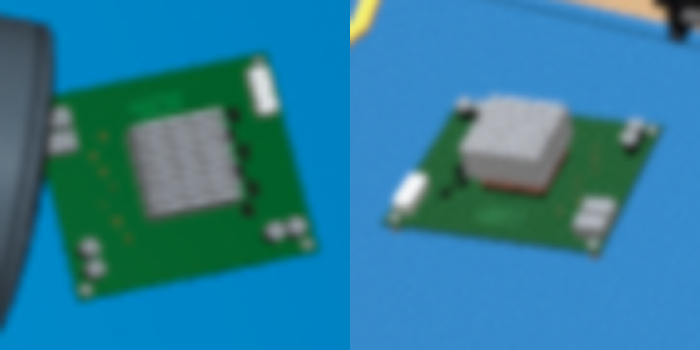

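The heat sink sits flat and square on the copper, about 2 mm off centre. Next is the fan.

Emit:
{"fn": "arm_command", "kwargs": {
  "deltas": [0.43,0.001,0.013,0.03,0,0.43,0,0,0.03,0,0.43,0,0,0,0,0.43,0,0,0,0],
  "newtons": 12
}}

```text
time: 15.82
position: [0.4569, 0.0222, 0.0394]
tool_rot: [-0.043, 0.999, -0.0, 0.0]
ft_force: [0.4, 0.8, 0.7]
grip_width: 0.0622
grip_force: 0.0
```

```bash
python3 go.py .456 .023 .005 95
```

```text
t 15.82 pos [0.4569 0.0222 0.0394] psi 94.93 w 0.0622 q [-0.2   0.65  1.99 -0.    0.5  -1.85]
roll -0.0013 dx 0.0008 dy 0.0008 dz 0.0344
```

Emit:
{"fn": "arm_command", "kwargs": {
  "deltas": [0.43,0.001,0.001,0.02,0,0.43,0,0,0.014,0,0.43,0,0,0,0,-1,0,0,0,0,-1,0,0,0,0,-1,0,0,0,0,-1,0,0,0,0]
}}

```text
time: 16.7
position: [0.4555, 0.024, 0.0055]
tool_rot: [-0.044, 0.999, -0.0, 0.001]
ft_force: [-0.3, 0.6, 5.0]
grip_width: 0.0496
grip_force: 12.0
```

```bash
python3 go.py .4767 -.2085 .1 99.2
```

```text
t 16.7 pos [0.4555 0.024  0.0055] psi 95.01 w 0.0496 q [-0.19  0.72  2.   -0.    0.41 -1.85]
roll -0.0732 dx 0.0163 dy -0.2329 dz -0.0945
```

Emit:
{"fn": "arm_command", "kwargs": {
  "deltas": [-1,0,0,-0.02,0,-1,0,0,-0.04,0,-1,0,0,-0.035,0,-1,0,0,0,-0.073,-1,0.003,-0.039,0,0,-1,0.003,-0.039,0,0,-1,0.003,-0.039,0,0,-1,0.003,-0.039,0,0,-1,0.002,-0.039,0,0,-1,0.002,-0.038,0,0,-1,0,0,0.02,0,-1,0,0,0,0]
}}

```text
time: 18.2
position: [0.475, -0.2079, 0.0788]
tool_rot: [-0.08, 0.997, 0.001, -0.002]
ft_force: [-0.3, 0.1, 0.6]
grip_width: 0.0495
grip_force: 12.0
```

Emit:
{"fn": "arm_command", "kwargs": {
  "deltas": [-1,0,0,0.01,0,-1,0,0,0,0,-1,0,0,0,0]
}}

```text
time: 18.58
position: [0.4767, -0.2081, 0.0702]
tool_rot: [-0.081, 0.997, -0.0, 0.0]
ft_force: [-0.1, -0.3, -0.4]
grip_width: 0.0498
grip_force: 12.0
```

```bash
python3 go.py .4767 -.2085 .052 99.2
```

```text
t 18.57 pos [ 0.4767 -0.2081  0.0702] psi 99.24 w 0.0498 q [-0.63  0.63  1.82 -0.    0.69 -2.36]
roll 0.0006 dx 0.0 dy -0.0004 dz 0.0182
```

Emit:
{"fn": "arm_command", "kwargs": {
  "deltas": [-1,0,0,0.01,0,-1,0,0,0.006,0,-1,0,0,0,0]
}}

```text
time: 18.95
position: [0.4761, -0.2081, 0.0533]
tool_rot: [-0.08, 0.997, 0.001, -0.001]
ft_force: [-0.1, 0.3, -0.2]
grip_width: 0.0499
grip_force: 12.0
```

Emit:
{"fn": "arm_command", "kwargs": {
  "deltas": [-1,0,0,0.002,0,-1,0,0,0,0]
}}

```text
time: 19.2
position: [0.4765, -0.2085, 0.052]
tool_rot: [-0.08, 0.997, 0.0, -0.0]
ft_force: [-0.3, 0.2, -1.3]
grip_width: 0.0501
grip_force: 12.0
```

Emit:
{"fn": "arm_command", "kwargs": {
  "deltas": [-1,0,0,0.001,0,-1,0,0,0,0]
}}

```text
time: 19.45
position: [0.4766, -0.2086, 0.0515]
tool_rot: [-0.08, 0.997, -0.0, 0.0]
ft_force: [-1.2, 0.3, 3.6]
grip_width: 0.0497
grip_force: 12.0
```

Contact at 3.6 N. I release and lift, then turn towards the small sink.

Emit:
{"fn": "arm_command", "kwargs": {
  "deltas": [0.3,0,0,0,0,0.3,0,0,0,0,0.3,0,0,0,0,0.3,0,0,-0.03,0,0.3,0,0,-0.04,0,0.1,0,0.04,0,0,0.1,0,0.05,0,0,0.1,0,0.05,0,0,0.1,0,0.04,0,0,0.1,0,0,0,0,0.1,0,0,0,0]
}}

```text
time: 20.82
position: [0.4485, -0.0312, 0.1212]
tool_rot: [-0.08, 0.997, -0.0, 0.001]
ft_force: [0.1, 0.2, -0.3]
grip_width: 0.0478
grip_force: 0.0
```

```bash
python3 - <<'E'
from meas import *
T=imaging.camera("top")[0][:,:,::-1].copy();I=imaging.camera("scene")[0][:,:,::-1].copy()
def crop(i,c,w): return cv2.resize(cv2.getRectSubPix(i,(w,w),c),(350,350),interpolation=cv2.INTER_CUBIC)
cv2.imwrite("pics/m5.png",np.hstack([crop(T,(428,230),70),crop(I,(187,229),90)]))
E
python3 go.py .6721 .0132 .12 -12.6 x
```

```text
t 20.93 pos [ 0.4487 -0.0319  0.1211] psi 99.12 w 0.048 q [-0.32  0.47  1.96 -0.    0.71 -2.05]
roll 1.9499 dx 0.0928 dy 0.2082 dz 0.0011
```

View pics/m5.png

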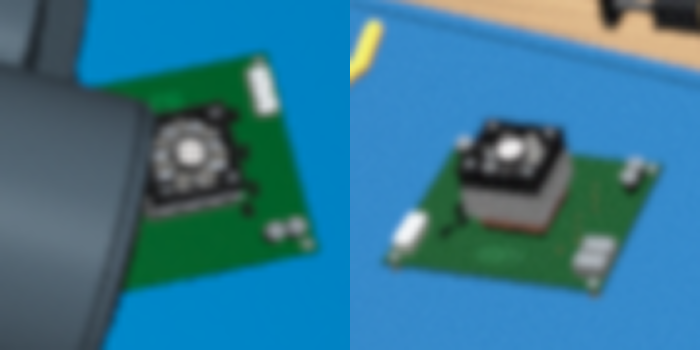

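The fan is squarely on the stack. Now I turn for the small sink.

Emit:
{"fn": "arm_command", "kwargs": {
  "deltas": [0.1,0,0,0,0.1773,0.1,0,0,0,0.1773,0.1,0,0,0,0.1773,0.1,0,0,0,0.1773,0.1,0,0,0,0.1773,0.1,0,0,0,0.1773,0.1,0,0,0,0.1773,0.1,0,0,0,0.1773,0.1,0,0,0,0.1773,0.1,0,0,0,0.1773,0.1,0,0,0,0.1773,0.1,0,0,0,0]
}}

```text
time: 22.42
position: [0.4483, -0.032, 0.121]
tool_rot: [0.78, 0.626, 0.0, 0.0]
ft_force: [0.2, 0.6, -0.2]
grip_width: 0.0477
grip_force: 0.0
```

Emit:
{"fn": "arm_command", "kwargs": {
  "deltas": [0.1,0.018,0.041,0,0,0.1,0.018,0.041,0,0,0.1,0.018,0.041,0,0,0.1,0.018,0.041,0,0,0.1,0.018,0.041,0,0,0.1,0,0,0.03,0,0.1,0,0,0.03,0,0.1,0,0,0,0,0.1,0,0,0,0]
}}

```text
time: 23.55
position: [0.6681, 0.0119, 0.0617]
tool_rot: [0.78, 0.626, 0.0, 0.0]
ft_force: [-0.1, -0.3, -0.4]
grip_width: 0.0477
grip_force: 0.0
```

```bash
python3 go.py .6721 .0132 .006 -12.6 x
```

```text
t 23.55 pos [0.6681 0.0119 0.0617] psi -12.52 w 0.0477 q [-0.15  0.78  1.43 -0.    0.93  0.07]
roll 0.0014 dx 0.0021 dy 0.0036 dz 0.0557
```

Emit:
{"fn": "arm_command", "kwargs": {
  "deltas": [0.1,0.002,0.0035,0.02,0,0.1,0,0,0.02,0,0.1,0,0,0.015,0,0.1,0,0,0,0,0.1,0,0,0,0,-1,0,0,0,0,-1,0,0,0,0,-1,0,0,0,0,-1,0,0,0,0]
}}

```text
time: 24.68
position: [0.6715, 0.0137, 0.0065]
tool_rot: [0.78, 0.626, 0.0, 0.0]
ft_force: [0.3, 0.8, 1.7]
grip_width: 0.0297
grip_force: 12.0
```

```bash
python3 go.py .4645 .2268 .08 -17.5 x
```

```text
t 24.68 pos [0.6715 0.0137 0.0065] psi -12.56 w 0.0297 q [-0.15  0.86  1.44  0.    0.84  0.07]
roll 0.0863 dx 0.141 dy -0.2615 dz -0.0735
```

Emit:
{"fn": "arm_command", "kwargs": {
  "deltas": [-1,0,0,-0.02,0,-1,0,0,-0.03,0,-1,0,0,-0.03,0.086,-1,0.02,-0.037,0,0,-1,0.02,-0.037,0,0,-1,0.02,-0.037,0,0,-1,0.02,-0.037,0,0,-1,0.02,-0.037,0,0,-1,0.02,-0.037,0,0,-1,0.021,-0.0395,0,0,-1,0,0,0.02,0,-1,0,0,0.02,0]
}}

```text
time: 26.18
position: [0.4648, 0.2277, 0.0472]
tool_rot: [0.806, 0.592, 0.001, 0.001]
ft_force: [0.9, -0.7, -0.7]
grip_width: 0.0296
grip_force: 12.0
```

Emit:
{"fn": "arm_command", "kwargs": {
  "deltas": [-1,0,0,0.01,0,-1,0,0,0,0,-1,0,0,0,0]
}}

```text
time: 26.55
position: [0.4649, 0.2267, 0.0367]
tool_rot: [0.806, 0.591, 0.001, 0.0]
ft_force: [0.0, 0.1, -0.5]
grip_width: 0.0298
grip_force: 12.0
```

```bash
python3 go.py .4645 .2268 .019 -17.5 x; python3 - <<'E'
from h import *
I=imaging.camera("scene")[0][:,:,::-1].copy()
cv2.imwrite("pics/m6.png",cv2.resize(cv2.getRectSubPix(I,(90,80),(360,275)),(630,560),interpolation=cv2.INTER_CUBIC))
E
```

```text
t 26.55 pos [0.4649 0.2267 0.0367] psi -17.5 w 0.0298 q [0.24 0.69 1.84 0.   0.61 0.54]
roll -0.0 dx -0.0 dy -0.0004 dz 0.0177
```

View pics/m6.png

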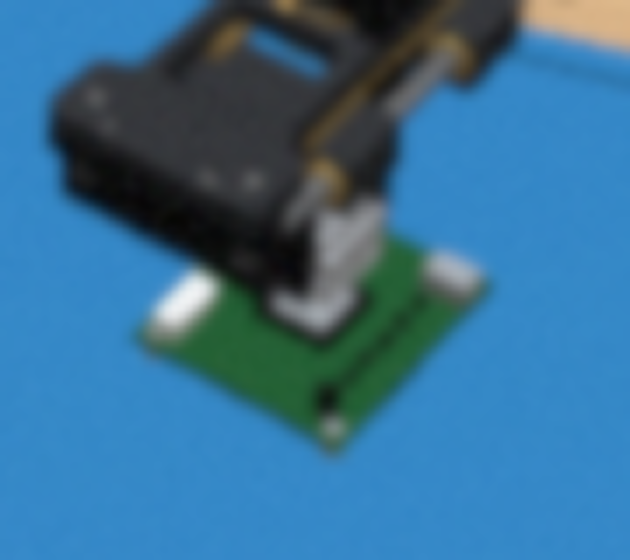

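The small sink is held just above the chip, around (330,250) in the crop, so I lower it.

Emit:
{"fn": "arm_command", "kwargs": {
  "deltas": [-1,0,0,0.01,0,-1,0,0,0.006,0,-1,0,0,0.001,0,-1,0,0,0,0]
}}

```text
time: 27.1
position: [0.4641, 0.2267, 0.0189]
tool_rot: [0.806, 0.591, -0.0, -0.0]
ft_force: [0.9, 0.7, 0.1]
grip_width: 0.0298
grip_force: 12.0
```

Emit:
{"fn": "arm_command", "kwargs": {
  "deltas": [-1,0,0,0.0015,0,-1,0,0,0,0]
}}

```text
time: 27.35
position: [0.4644, 0.2268, 0.0184]
tool_rot: [0.806, 0.591, 0.0, 0.0]
ft_force: [-1.0, -1.0, 5.8]
grip_width: 0.0298
grip_force: 12.0
```

Emit:
{"fn": "arm_command", "kwargs": {
  "deltas": [0,0,0,-0.001,0,0,0,0,0,0,0,0,0,0,0,0,0,0,-0.03,0,0,0,0,-0.05,0,0,0,0,-0.05,0,0,0.05,0,0,0,0,0.05,0,0,0,0,0.05,0,0,0,0,0.05,0,0,0,0,0,0,0,0,0,0,0,0,0]
}}

```text
time: 28.85
position: [0.5232, 0.4167, 0.1477]
tool_rot: [0.806, 0.592, -0.001, 0.0]
ft_force: [0.0, 0.1, -0.4]
grip_width: 0.0434
grip_force: 0.0
```

```bash
python3 - <<'E'
from meas import *
T=imaging.camera("top")[0][:,:,::-1].copy();I=imaging.camera("scene")[0][:,:,::-1].copy()
def crop(i,c,w): return cv2.resize(cv2.getRectSubPix(i,(w,w),c),(300,300),interpolation=cv2.INTER_CUBIC)
f=lambda i:cv2.resize(i[120:400],(400,175))
cv2.imwrite("pics/m7.png",np.vstack([np.hstack([crop(T,(428,230),70),crop(T,(274,241),60)]),np.hstack([crop(I,(187,229),90),crop(I,(360,275),80)])]))
P={"jar":(352,206),"cup":(468,185),"reel":(236,194)}
for o in P: print(o,flat("top",blob(T,P[o],17 if o=="jar" else 24,"mat"),.015)[0].round(4))
print(status.get_obs()["grip_width"],status.get_obs()["position"])
E
```

```text
jar [0.5539 0.0018]
cup [ 0.6051 -0.3323]
reel [0.6059 0.332 ]
0.04382861119843795 [0.52354572 0.41598429 0.14809072]
```

View pics/m7.png

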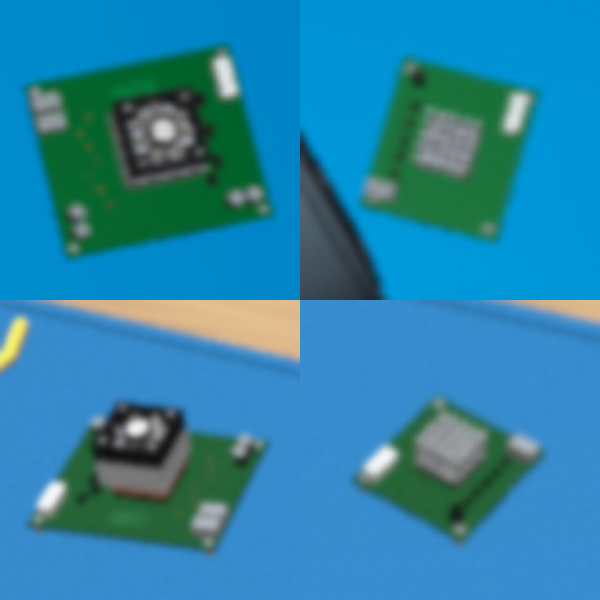

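All four parts are stacked and square, and the bystanders have not moved. A quick number check of the hub and small sink, then I hand in.

```bash
python3 - <<'E'
from h import *
from rig import order
f=onplane("top",428-34.5+162/300*70-.5,230-34.5+130/300*70-.5,.0625)
s=onplane("top",274-29.5+149/300*60-.5,241-29.5+142/300*60-.5,.024)
print(f,s)   # chips in the top view: (.4758,-.2069), (.4639,.2282)
if np.hypot(f[0]-.4758,f[1]+.2069)<.007 and np.hypot(s[0]-.4639,s[1]-.2282)<.007: print(order.hand_in())
E
```

```text
[ 0.47635871 -0.20655043  0.0625    ] [0.46439717 0.22763065 0.024     ]
the job is handed in; nothing more can be done
None
```

The job is handed in at about 29 s of the 104 s allowed: copper block, large sink and fan are stacked on the large board's chip and the small sink is on the small board's chip, each about 2 mm or less from centre in the top camera view, with the jar, reel and cup where they were; the hand-in returned no verdict.

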